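Fit the adjustable wrench to the compressor's anchor nut and tighten it

ROBOT

A 6-joint arm with a two-finger parallel gripper is mounted at the origin on the work surface. World frame = base frame: x ahead of the robot, y to its left, z up, the work surface at z = 0. Lengths are in mm, angles in rad, forces in N, time in s.
With the tool pointing down it reaches from about 300 to 775 mm from the base axis. Payload 14.6 kg.
Tool frame: the origin (TCP) lies between the finger pads; the fingertips stand 17 mm ahead of it and the grasp point (between the pads) lies 2 mm behind it; z points along the fingers, y is the direction in which the jaws open and shut (so a half turn about z gives the same grasp; the last joint's range is limited). The gripper opens to 85 mm and grips with 20 to 120 N. Pads are 22 mm wide; open, the fingers measure 114 mm over their backs; the gripper's body (76 mm by 85 mm) begins 54 mm behind the grasp point. The pads swing forward as they close: fully open they stand 13 mm farther back than shut.
Start: joints at [1.073, 0.3, 1.521, -0, 1.321, -0.067], TCP at [229.675, 499.739, 248.281] pointing down, gripper open.
Joint ranges: [-3.03, 3.03], [-0.79, 2.21], [0.23, 2.52], [-1.04, 4.18], [0, 3.07], [-2.55, 2.55]. Speed limits (rad/s): [2.22, 2.22, 2.57, 3.14, 3.14, 3.14].

INTERFACE

Orientations are given as a unit quaternion [x, y, z, w].
In Python, from bench import env, grab_frame gives the robot as it stands.
- The arm moves only by the shell command python3 -m creep 'ROWS'. ROWS is JSON, a list that holds one entry, the list of rows, each a list of 7 numbers: the shift along the tool's x, y, z in mm, then the turn, a rotation vector about the tool's x, y, z in degrees, then the gripper's target within -1 to 1 (fully open at 1, half-way at 0, shut at -1). In form: [[[tx, ty, tz, wx, wy, wz, claw], ...]]. A call has 1 to 20 rows; each row shifts and turns the commanded pose from where the row before left it, along the tool's axes as they then stand; what a row does not reach is not made up. A row lasts 1/12 s, in which the tool goes at most 41.7 mm and 7.16 degrees, less where a joint would pass 70% of its speed; a pose out of reach is approached as far as the arm can. A call with a gripper value outside its range is refused whole. The fingers move at their own pace and stop on an object; the grip force is fixed at half the most. Time passes only in rows, so rows that do not move let the fingers close. It gives the time, the measured TCP pose, the force and the opening at its end, in the units of the state.
- env.observe(): the state, without advancing time (a new reading comes with each control period).
- grab_frame(name): name is "scene" or "top"; returns a dict with "color" (420x560x3 uint8, red, green, blue), "vfov" (degrees; the focal length in pixels is half the picture's height over the tangent of half this angle, whatever the lens; pixels are square), "cx", "cy" (the principal point, pixels), "xyz" and "attitude" of the camera in the world. Camera axes: x right, y up, looking along -z (the intrinsics and any distortion apply to the point x, -y, -z); pixel columns grow to the right and rows downward; lengths in mm; the calibration is good to about 2 mm. A picture is of the moment at which its call begins. There is no depth.
- env.hand_in(): hands the job in, once; it reports no verdict.
The state is a dict: "time_s": time; "joints": joint angles; "joint_velocities": joint speeds; "tau": joint torques, N m; "tcp_pos": TCP position; "orientation": TCP orientation; "force": force on the tool from outside, world axes, zero at the start; "wrist_torque": the same for the moment, N m; "width": opening from 0.0 (shut) to 1.0 (fully open).
Only numpy, scipy, OpenCV 4.12 (cv2) and the standard library are available. Lean on these libraries where they do the work, as an engineer would, in place of code of your own. Each camera call takes 0.05 s, during which the arm holds its last target.

TASK

The adjustable wrench already lies round the big anchor nut of the compressor's mounting plate, but its jaws are far too wide. Roll the wrench's worm until the jaws just fit the nut, without turning the nut yet; then swing the handle to tighten the nut clockwise (seen from above) by an eighth of a turn, and leave the wrench sitting on the nut.

Things in the scene. Friction and masses are not known exactly. Their poses are not given: they have to be found in the camera images.
- worm_top (a point): Top of the wrench's knurled worm: steel roller, 24 mm across, 24 mm long, axle level and square to the handle, 4 mm proud of the head, top 36 mm above the table. x: from handle to nut, z up. The nut's axis is 50 mm along +x; nut 36 mm across flats, top at 36 mm, stud to 48 mm. Keep pressing on it with 15 to 20 N and drag +x; 1 mm of roll closes the jaws 0.6 mm; it slips when they fit.
- jaw (a joint): How far the wrench's moving jaw is closed, in m: the jaws are 50 mm apart at 0 and the gap shrinks as the value grows; at about 0.0135 both touch the nut. Starts between 0.002 and 0.006 and stays where it is left. The jaws just fit the nut from about 0.012 on. One to three strokes of some 18 mm on the worm, begun 6 mm on its handle side, close them.
- handle_mid (a point): Point on the centre line of the wrench's handle, 175 mm from the nut's axis, half-way up, 25 mm above the table; x towards the nut, z up. Steel bar 26 mm wide, 14 mm thick, top at 32 mm, from 85 to 235 mm from the nut, with a 34 mm round eye at the end sliding on the 8 mm thick plate. The wrench is loose, 0.9 kg. Clockwise is along +y here, so push on its -y side, with about 5 N.
- nut (a joint): Angle of the big hexagon nut in rad, growing clockwise seen from above (tightening); about 0 at the start, an eighth of a turn is 0.785. It turns stiffly and stays where it is left; with fitted jaws it lags the handle by up to 0.15 rad.

How it is judged:
By the outcome, as a careful person would: the job done as asked, in the order asked, and still so for the second after the job is handed in, with the robot touching nothing.
It also fails if it takes over 58 s, if anything falls off the work surface, if the arm or the gripper's body presses on something with over 40 N, if the wrist force passes 120 N, or if a joint passes its speed limit or range.

## Working session

There is one attempt and no reset: what is moved stays moved. The work goes in short steps, Python scripts to look and compute and a shell command to move; the robot and the scene stay as the last step left them, time stands still between calls to the robot, and variables do not carry over. Pictures are saved under pics/ and viewed, and the job is handed in when it is done.

```bash
mkdir -p pics; ls; python3 - <<'E'
from bench import env, grab_frame
import cv2
print(env.observe())
for n in("scene","top"):
    f=grab_frame(n); cv2.imwrite(f"pics/{n}0.png",f["color"][...,::-1]); print({k:v for k,v in f.items() if k!="color"})
E
```

```text
pics
{'time_s': 0.0, 'joints': array([ 1.07339568e+00,  3.00468286e-01,  1.52162296e+00,  1.60375571e-05,
        1.32071821e+00, -6.66225610e-02]), 'joint_velocities': array([ 0.00095021,  0.00064271,  0.00119121, -0.00075972, -0.00029312,
        0.00041327]), 'tau': array([ 1.76235179e-03, -5.43494117e+01, -3.61794198e+01,  2.21974767e-05,
        3.95035560e-03, -3.06639322e-05]), 'tcp_pos': array([229.56695738, 499.54209809, 247.70513583]), 'orientation': array([ 2.13729402e-01,  9.76892713e-01, -5.82208171e-04, -1.76772838e-04]), 'force': array([-0.09485539,  0.17865037, -0.03019461]), 'wrist_torque': array([ 0.02575271,  0.00973726, -0.0090052 ]), 'width': 0.9962778612845608}
{'vfov': 46.52893068023869, 'cx': 286.88714344269573, 'cy': 210.30828341785815, 'xyz': array([987.61882087, 125.31247229, 601.00744816]), 'attitude': array([0.16994174, 0.23694549, 0.76468463, 0.57465996])}
{'vfov': 49.398750251040525, 'cx': 277.393211672186, 'cy': 207.54983262295076, 'xyz': array([562.3923055 ,   6.10502446, 699.77315207]), 'attitude': array([-0.02533145,  0.04077062,  0.71273518, -0.69978899])}
```

View pics/scene0.png

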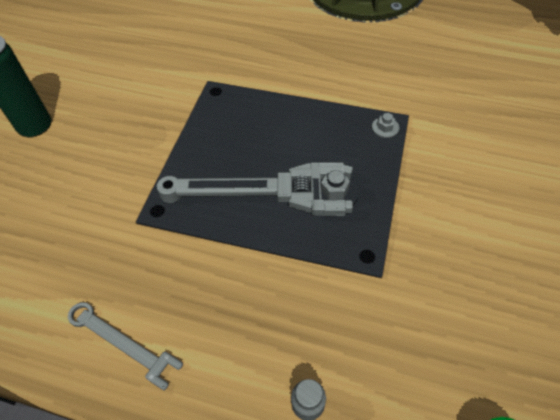

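View pics/top0.png

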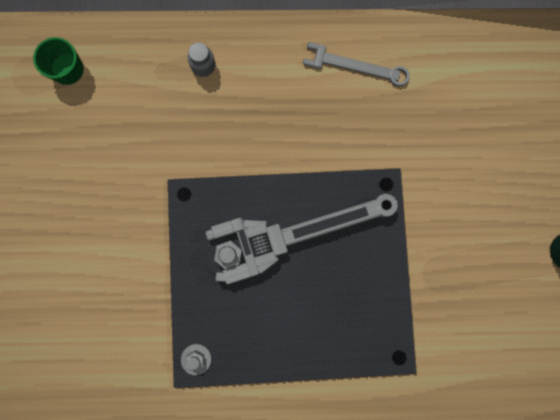

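The overview shows the wrench on the dark plate: nut at about (228,255), worm at (261,243) and eye at (386,205) in the top view. I'll zoom in and cast rays.

```bash
cat > h.py <<'E'
import numpy as np, cv2
from scipy.spatial.transform import Rotation as R
from bench import env, grab_frame
def ray(f,u,v):
    fl=f["color"].shape[0]/2/np.tan(np.radians(f["vfov"]/2))
    d=R.from_quat(f["attitude"]).apply([(u-f["cx"])/fl,-(v-f["cy"])/fl,-1]); return np.array(f["xyz"]),d
def onz(f,u,v,z):
    o,d=ray(f,u,v); return o+d*(z-o[2])/d[2]
def proj(f,p):
    fl=f["color"].shape[0]/2/np.tan(np.radians(f["vfov"]/2))
    c=R.from_quat(f["attitude"]).inv().apply(np.array(p)-f["xyz"]); return f["cx"]-fl*c[0]/c[2], f["cy"]+fl*c[1]/c[2]
def crop(f,x0,y0,x1,y1,s,name):
    cv2.imwrite(name,cv2.resize(f["color"][y0:y1,x0:x1,::-1],None,fx=s,fy=s,interpolation=cv2.INTER_CUBIC))
E
python3 - <<'E'
from h import *
f=grab_frame("top"); crop(f,195,180,405,300,3.8,"pics/topc.png")
g=grab_frame("scene"); crop(g,150,150,360,230,3.8,"pics/scenec.png")
for n,u,v,z in(("stud",227,256,48),("worm",261,243,36),("eye",386.5,205,32),("handle",330,222,32)): print(n,onz(f,u,v,z).round(1))
for n,u,v,z in(("stud",336,177,48),("worm",302,184,36),("eye",168,185,32)): print(n,onz(g,u,v,z).round(1))
E
```

```text
stud [555.7  64.   48. ]
worm [573.4  15.7  36. ]
eye [ 625.9 -170.4   32. ]
handle [602.2 -85.9  32. ]
stud [558.8  65.3  48. ]
worm [575.4  19.7  36. ]
eye [ 627.5 -168.7   32. ]
```

View pics/topc.png

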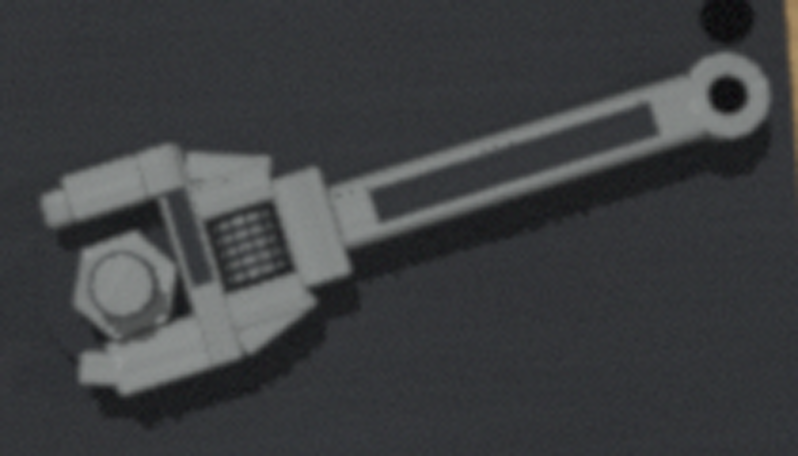

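View pics/scenec.png

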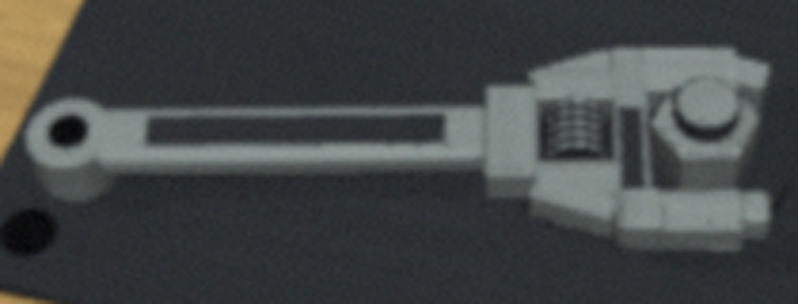

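```bash
python3 - <<'E'
from h import *
f=grab_frame("top"); g=grab_frame("scene")
P={}
for n,a,b,z in(("stud",(227.1,255),(335.8,177.1),48),("worm",(261.05,245),(302.1,183.7),36),("eye",(386.6,205.3),(167.9,184.2),32)):
    A=onz(f,*a,z);B=onz(g,*b,z);P[n]=(A+B)[:2]/2;print(n,A.round(1),B.round(1),P[n].round(1))
s,w,e=P["stud"],P["worm"],P["eye"]
for d in(w-e,s-e): print(np.linalg.norm(d),np.degrees(np.arctan2(d[1],d[0])))
d=w-e;d/=np.linalg.norm(d); y=np.array([-d[1],d[0]]); print("stud along/off",(s-w)@d,(s-w)@y)
o=env.observe(); r=R.from_quat(o["orientation"]); print(r.as_matrix().round(3),o["time_s"])
t=np.append(w-6*d,90)-o["tcp_pos"]; print("tool move",r.inv().apply(t).round(1))
E
```

```text
stud [557.1  63.8  48. ] [559.1  65.1  48. ] [558.1  64.4]
worm [570.5  15.7  36. ] [574.8  19.7  36. ] [572.6  17.7]
eye [ 625.4 -170.5   32. ] [ 626.2 -169.4   32. ] [ 625.8 -170. ]
195.07433466948063 105.8274362852684
244.01773115946042 106.11554841321984
stud along/off 48.94031139677357 1.2270392705221016
[[-0.909  0.418 -0.   ]
 [ 0.418  0.909 -0.   ]
 [ 0.    -0.    -1.   ]] 0.3
tool move [-516.8 -299.2  158.2]
```

```bash
python3 -m creep '[[[-12,-7,0,0,0,0,-1],[-25,-14.5,0,0,0,0,-1],[-25,-14.5,0,0,0,0,-1],[-25,-14.5,0,0,0,0,-1],[-25,-14.5,0,0,0,0,-1],[-25,-14.5,0,0,0,0,-1],[-25,-14.5,0,0,0,0,-1],[-25,-14.5,0,0,0,0,-1],[-25,-14.5,0,0,0,0,-1],[-25,-14.5,0,0,0,0,-1],[-25,-14.5,0,0,0,0,-1],[-25,-14.5,0,0,0,0,-1],[-25,-14.5,0,0,0,0,-1],[-25,-14.5,0,0,0,0,-1],[-25,-14.5,0,0,0,0,-1],[-25,-14.5,0,0,0,0,-1],[-25,-14.5,0,0,0,0,-1],[-25,-14.5,0,0,0,0,-1],[-25,-14.5,0,0,0,0,-1],[-25,-14.5,0,0,0,0,-1]]]'
python3 -m creep '[[[-20,-11,0,0,0,0,-1],[-10,-5,0,0,0,0,-1],[0,0,20,0,0,7,-1],[0,0,30,0,0,7,-1],[0,0,30,0,0,7,-1],[0,0,30,0,0,7,-1],[0,0,20,0,0,7,-1],[0,0,10,0,0,7,-1],[0,0,0,0,0,7,-1],[0,0,0,0,0,0,-1],[0,0,0,0,0,0,-1]]]'
cat >> h.py <<'E'
S=np.array([558.1,64.4]); D=np.array([-0.2745,0.9616]); Y=np.array([-D[1],D[0]]); W=S-50*D
def st():
    o=env.observe(); r=R.from_quat(o["orientation"]); t=o["tcp_pos"]; x=r.apply([1,0,0]); 
    print("t",round(o["time_s"],2),"tcp",t.round(1),"F",o["force"].round(1),"yaw",np.degrees(np.arctan2(x[1],x[0])).round(2),"tilt",r.apply([0,0,1]).round(3),"w",round(o["width"],2))
    q=t[:2]-W; print("rel worm x,y:",(q@D).round(1),(q@Y).round(1)); return o,r
E
python3 - <<'E'
from h import *
o,r=st()
f=grab_frame("top"); crop(f,195,150,405,300,3.8,"pics/t1.png")
g=grab_frame("scene"); crop(g,150,60,360,230,3.5,"pics/s1.png")
E
```

```text
time_s: 1.97
tcp_pos: [554.6, 37.6, 248.3]
orientation: [0.214, 0.977, -0.0, -0.0]
force: [-0.9, 0.2, -0.4]
width: -0.002
time_s: 2.88
tcp_pos: [574.7, 12.7, 108.6]
orientation: [0.598, 0.802, 0.0, 0.0]
force: [-0.2, 0.7, -0.0]
width: 0.003
t 2.88 tcp [574.7  12.7 108.6] F [-0.2  0.7 -0. ] yaw 106.55 tilt [ 0. -0. -1.] w 0.0
rel worm x,y: -4.3 -1.7
```

View pics/t1.png

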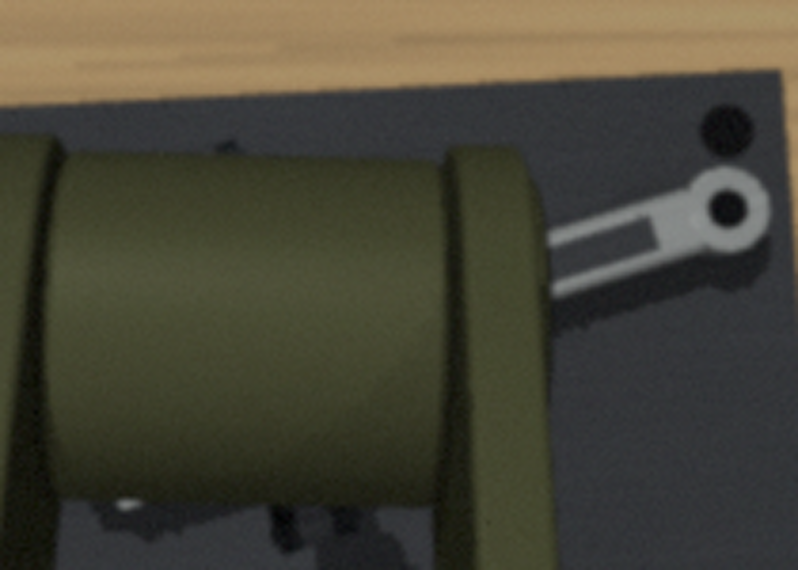

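View pics/s1.png

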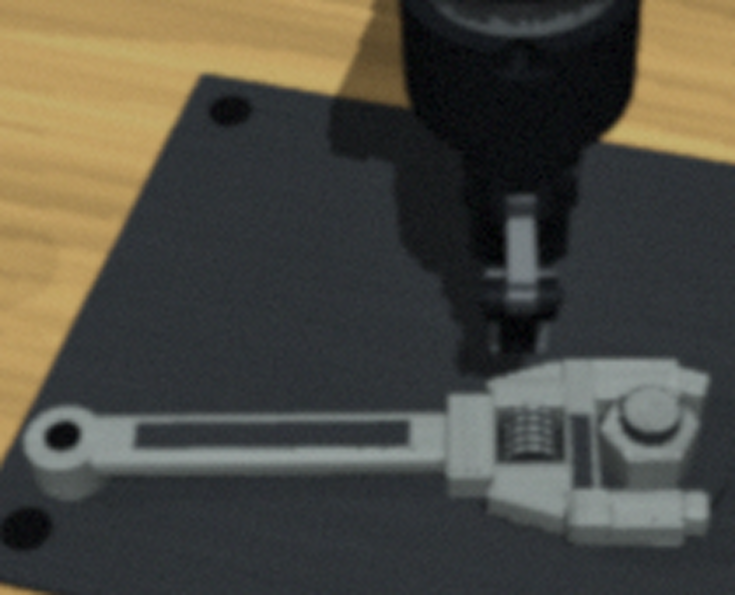

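```bash
python3 -m creep '[[[-1.7,-1.7,10,0,0,-0.6,-1],[0,0,20,0,0,0,-1],[0,0,15,0,0,0,-1],[0,0,5,0,0,0,-1],[0,0,0,0,0,0,-1]]]'
python3 - <<'E'
from h import *
o,r=st()
g=grab_frame("scene"); crop(g,250,110,370,230,5,"pics/s2.png")
t=o["tcp_pos"]; print(proj(g,t-[0,0,17]))
E
```

```text
time_s: 3.4
tcp_pos: [572.9, 10.4, 56.9]
orientation: [0.595, 0.804, -0.001, -0.001]
force: [0.1, -0.3, 0.3]
width: -0.001
t 3.4 tcp [572.9  10.4  56.9] F [ 0.1 -0.3  0.3] yaw 107.0 tilt [-0.002  0.    -1.   ] w -0.0
rel worm x,y: -6.0 0.6
(np.float64(296.3069456659566), np.float64(179.6845232239366))
```

View pics/s2.png

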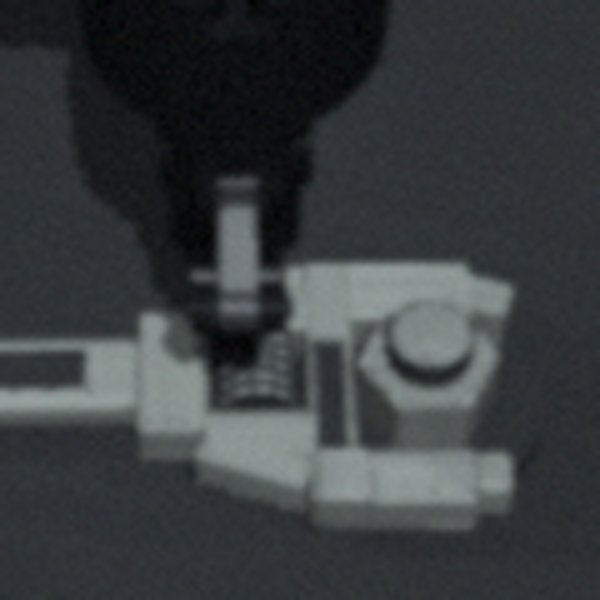

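```bash
python3 -m creep '[[[0,-0.5,1.5,0,0,1,-1],[0,0,1,0,0,0,-1],[0,0,1,0,0,0,-1],[0,0,0,0,0,0,-1]]]';python3 -m creep '[[[0,0,0.5,0,0,0,-1],[0,0,0,0,0,0,-1]]]'
```

```text
time_s: 3.78
tcp_pos: [573.3, 10.3, 55.1]
orientation: [0.602, 0.798, 0.0, 0.0]
force: [-0.1, -0.3, 0.2]
width: 0.001
time_s: 3.95
tcp_pos: [573.2, 10.4, 54.4]
orientation: [0.602, 0.798, 0.0, 0.0]
force: [-0.7, 0.0, -0.2]
width: 0.001
```

```bash
python3 -m creep '[[[0,0,0.7,0,0,0,-1],[0,0,0,0,0,0,-1]]]';python3 -m creep '[[[0,0,0.7,0,0,0,-1],[0,0,0,0,0,0,-1]]]';python3 -m creep '[[[0,0,0.5,0,0,0,-1],[0,0,0,0,0,0,-1]]]'
```

```text
time_s: 4.12
tcp_pos: [573.1, 10.4, 53.5]
orientation: [0.602, 0.798, -0.0, -0.0]
force: [-0.2, 1.2, 0.6]
width: -0.002
time_s: 4.28
tcp_pos: [573.3, 10.3, 53.0]
orientation: [0.602, 0.798, 0.0, 0.0]
force: [-1.1, -0.0, 1.5]
width: 0.001
time_s: 4.45
tcp_pos: [573.3, 10.4, 52.9]
orientation: [0.602, 0.798, 0.0, 0.0]
force: [-3.0, -0.2, 6.9]
width: -0.0
```

```bash
python3 -m creep '[[[0,0,0.5,0,0,0,-1],[0,0,0,0,0,0,-1]]]';python3 -m creep '[[[0,0,0.4,0,0,0,-1],[0,0,0,0,0,0,-1],[0,0,0,0,0,0,-1]]]'
```

```text
time_s: 4.62
tcp_pos: [573.4, 10.4, 52.7]
orientation: [0.602, 0.798, 0.0, 0.0]
force: [-4.7, 0.4, 10.9]
width: 0.002
time_s: 4.87
tcp_pos: [573.4, 10.4, 52.7]
orientation: [0.602, 0.798, 0.0, 0.0]
force: [-7.2, 0.1, 14.1]
width: 0.002
```

```bash
python3 -m creep '[[[0,-0.5,0.3,0,0,0,-1],[0,0,0,0,0,0,-1]]]';python3 -m creep '[[[1,0,0,0,0,0,-1],[1,0,0,0,0,0,-1]]]'
```

```text
time_s: 5.03
tcp_pos: [573.3, 10.3, 52.6]
orientation: [0.602, 0.798, 0.001, 0.001]
force: [-3.5, 0.9, 15.6]
width: -0.002
time_s: 5.2
tcp_pos: [573.1, 11.2, 52.7]
orientation: [0.602, 0.798, 0.0, 0.002]
force: [-1.5, -10.3, 14.1]
width: 0.003
```

```bash
python3 -m creep '[[[1,0,0.3,0,0,0,-1],[1,0,0,0,0,0,-1]]]';python3 -m creep '[[[1,0,0,0,0,0,-1],[1,0,0,0,0,0,-1]]]';python3 -m creep '[[[1,0,0,0,0,0,-1],[1,0,0,0,0,0,-1]]]'
```

```text
time_s: 5.37
tcp_pos: [572.7, 12.8, 52.7]
orientation: [0.602, 0.798, 0.0, 0.002]
force: [-3.4, -10.0, 17.2]
width: 0.002
time_s: 5.53
tcp_pos: [572.1, 14.7, 52.7]
orientation: [0.602, 0.798, 0.0, 0.002]
force: [-2.5, -11.0, 16.4]
width: 0.0
time_s: 5.7
tcp_pos: [571.5, 16.7, 52.7]
orientation: [0.603, 0.798, 0.0, 0.002]
force: [-3.1, -10.9, 16.9]
width: 0.003
```

Force is steady at about 17 N. Continuing the stroke.

```bash
python3 -m creep '[[[1,0,0.05,0,0,0,-1],[1,0,0,0,0,0,-1],[1,0,0,0,0,0,-1]]]';python3 -m creep '[[[1,0,0,0,0,0,-1],[1,0,0,0,0,0,-1],[1,0,0,0,0,0,-1]]]';python3 -m creep '[[[1,0,0,0,0,0,-1],[1,0,0,0,0,0,-1],[0,0,0,0,0,0,-1]]]'
python3 - <<'E'
from h import *
o,r=st()
g=grab_frame("scene"); crop(g,250,110,370,230,5,"pics/s3.png")
E
```

```text
time_s: 5.95
tcp_pos: [570.7, 19.5, 52.7]
orientation: [0.602, 0.798, 0.0, 0.002]
force: [-3.9, -10.2, 18.6]
width: -0.0
time_s: 6.2
tcp_pos: [569.8, 22.4, 52.6]
orientation: [0.602, 0.798, 0.0, 0.002]
force: [-4.5, -10.5, 17.3]
width: -0.002
time_s: 6.45
tcp_pos: [569.2, 24.5, 52.6]
orientation: [0.602, 0.798, 0.0, 0.002]
force: [-3.7, -8.6, 17.6]
width: -0.005
t 6.45 tcp [569.2  24.5  52.6] F [-3.7 -8.6 17.6] yaw 105.91 tilt [ 0.003 -0.002 -1.   ] w -0.01
rel worm x,y: 8.6 0.2
```

View pics/s3.png

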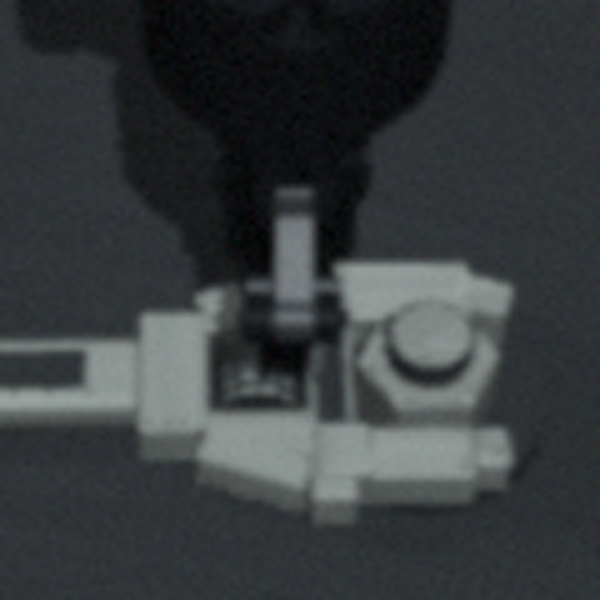

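```bash
python3 -m creep '[[[1,0,0,0,0,0,-1],[1,0,0,0,0,0,-1],[0,0,0,0,0,0,-1]]]'; python3 -m creep '[[[0,0,-6,0,0,0,-1],[0,0,-20,0,0,0,-1],[-10,0,-10,0,0,0,-1],[-7,0,0,0,0,0,-1],[0,0,0,0,0,0,-1]]]'
python3 - <<'E'
from h import *
o,r=st()
g=grab_frame("scene"); crop(g,150,110,370,230,3.6,"pics/s4.png")
E
```

```text
time_s: 6.75
tcp_pos: [568.6, 26.7, 52.4]
orientation: [0.602, 0.798, 0.0, 0.001]
force: [-2.6, -7.6, 14.7]
width: 0.0
time_s: 7.17
tcp_pos: [573.0, 9.7, 87.0]
orientation: [0.603, 0.798, 0.0, 0.001]
force: [-0.6, -0.2, -0.9]
width: 0.002
t 7.17 tcp [573.    9.7  87. ] F [-0.6 -0.2 -0.9] yaw 105.85 tilt [ 0.001 -0.    -1.   ] w 0.0
rel worm x,y: -6.7 0.7
```

View pics/s4.png

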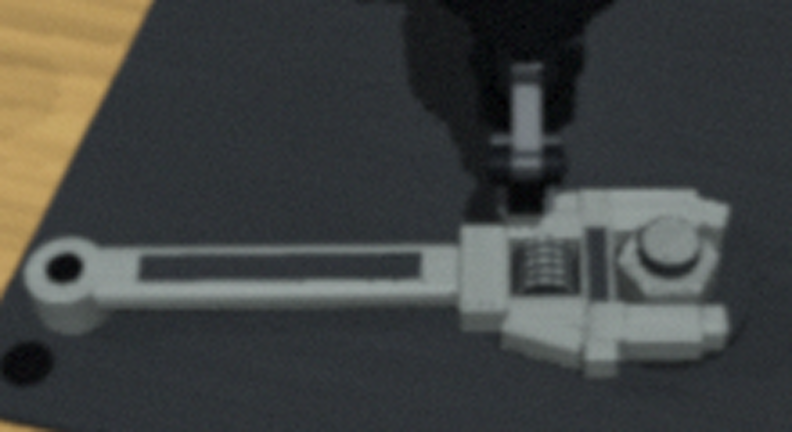

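```bash
python3 -m creep '[[[0,-0.3,20,0,0,0,-1],[0,0,11,0,0,0,-1],[0,0,3,0,0,0,-1],[0,0,1,0,0,0,-1],[0,0,0,0,0,0,-1]]]'; python3 -m creep '[[[0,0,0.5,0,0,0,-1],[0,0,0,0,0,0,-1],[0,0,0,0,0,0,-1]]]'
```

```text
time_s: 7.63
tcp_pos: [571.7, 11.0, 52.5]
orientation: [0.602, 0.798, -0.001, -0.001]
force: [-11.7, -1.3, 23.5]
width: -0.001
time_s: 7.88
tcp_pos: [571.7, 11.1, 52.4]
orientation: [0.602, 0.798, -0.0, -0.0]
force: [-13.6, -1.8, 27.0]
width: -0.002
```

```bash
python3 -m creep '[[[0,0,-3,0,0,0,-1],[0,0,0,0,0,0,-1],[0,0,1,0,0,0,-1],[0,-0.3,0.9,0,0,0,-1],[0,0,0,0,0,0,-1]]]'
```

```text
time_s: 8.3
tcp_pos: [572.0, 11.2, 52.8]
orientation: [0.602, 0.798, 0.0, 0.0]
force: [-3.8, 0.4, 12.8]
width: 0.0
```

```bash
python3 -m creep '[[[1,0,0,0,0,0,-1],[1,0,0,0,0,0,-1]]]'
```

```text
time_s: 8.47
tcp_pos: [571.8, 12.1, 52.8]
orientation: [0.602, 0.798, -0.0, 0.001]
force: [-1.4, -9.4, 11.4]
width: 0.002
```

```bash
python3 -m creep '[[[0.5,0,0.5,0,0,0,-1],[1,0,0.2,0,0,0,-1]]]';python3 -m creep '[[[1,0,0,0,0,0,-1],[1,0,0,0,0,0,-1]]]'
```

```text
time_s: 8.63
tcp_pos: [571.7, 13.1, 52.7]
orientation: [0.602, 0.798, -0.0, 0.001]
force: [-0.9, -12.9, 18.6]
width: 0.001
time_s: 8.8
tcp_pos: [571.5, 14.5, 52.7]
orientation: [0.602, 0.798, -0.0, 0.002]
force: [1.0, -15.3, 15.0]
width: 0.002
```

```bash
python3 -m creep '[[[1,0,0,0,0,0,-1],[1,0,0,0,0,0,-1]]]'; python3 -m creep '[[[1,0,0,0,0,0,-1],[1,0,0,0,0,0,-1]]]'
python3 - <<'E'
from h import *
o,r=st()
g=grab_frame("scene"); crop(g,250,110,370,230,5,"pics/s5.png")
E
```

```text
time_s: 8.97
tcp_pos: [571.1, 16.6, 52.7]
orientation: [0.603, 0.798, 0.0, 0.002]
force: [2.4, -14.0, 13.8]
width: 0.002
time_s: 9.13
tcp_pos: [570.7, 18.6, 52.8]
orientation: [0.603, 0.798, 0.0, 0.002]
force: [3.0, -11.3, 13.5]
width: 0.005
t 9.13 tcp [570.7  18.6  52.8] F [  3.  -11.3  13.5] yaw 105.89 tilt [ 0.004 -0.002 -1.   ] w 0.0
rel worm x,y: 2.5 0.5
```

View pics/s5.png

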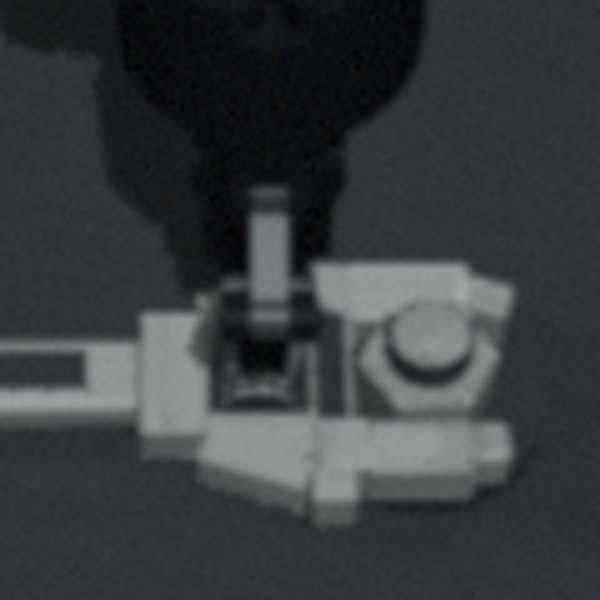

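```bash
python3 -m creep '[[[1,0,0.4,0,0,0,-1],[1,0,0,0,0,0,-1]]]'; python3 -m creep '[[[1,0,0.1,0,0,0,-1],[1,0,0,0,0,0,-1],[1,0,0,0,0,0,-1]]]'
```

```text
time_s: 9.35
tcp_pos: [570.4, 20.0, 52.7]
orientation: [0.603, 0.798, 0.0, 0.003]
force: [1.7, -13.1, 14.7]
width: -0.004
time_s: 9.6
tcp_pos: [569.7, 23.3, 52.7]
orientation: [0.603, 0.798, 0.001, 0.003]
force: [1.7, -10.4, 16.4]
width: -0.001
```

```bash
python3 -m creep '[[[1,0,0.1,0,0,0,-1],[1,0,0,0,0,0,-1],[0,0,0,0,0,0,-1]]]'; python3 -m creep '[[[0,0,-6,0,0,0,-1],[0,0,-20,0,0,0,-1],[-10,10,-20,0,0,0,-1],[-20,10,-10,0,0,0,-1],[-30,20,0,0,0,0,-1],[-30,20,0,0,0,0,-1],[-20,10,0,0,0,0,-1],[0,0,0,0,0,0,-1]]]'
python3 - <<'E'
from h import *
o,r=st()
g=grab_frame("scene"); crop(g,150,110,370,230,3.6,"pics/s6.png")
g=grab_frame("top"); crop(g,195,180,405,300,3.8,"pics/t6.png")
E
```

```text
time_s: 9.85
tcp_pos: [569.3, 25.1, 52.6]
orientation: [0.603, 0.798, 0.001, 0.003]
force: [3.2, -15.6, 15.3]
width: -0.0
time_s: 10.52
tcp_pos: [666.3, -62.7, 105.7]
orientation: [0.603, 0.797, -0.0, -0.0]
force: [-0.9, 0.4, -0.2]
width: 0.004
t 10.52 tcp [666.3 -62.7 105.7] F [-0.9  0.4 -0.2] yaw 105.77 tilt [-0.001 -0.    -1.   ] w 0.0
rel worm x,y: -101.9 -69.1
```

View pics/s6.png

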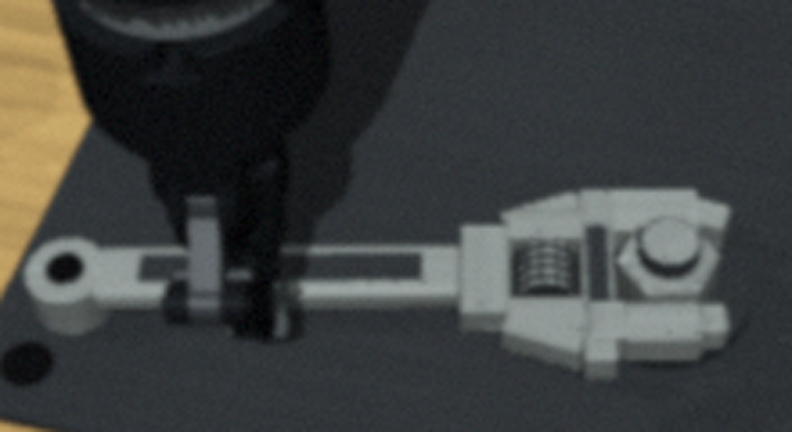

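View pics/t6.png

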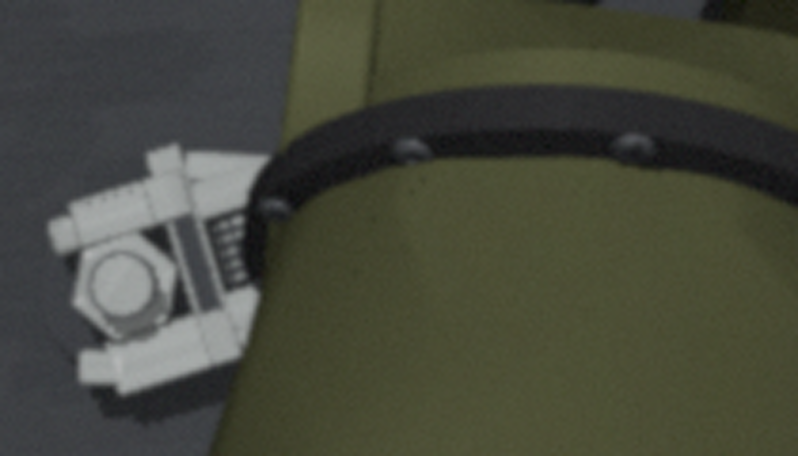

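```bash
python3 -m creep '[[[-12,-8,10,0,0,0,-1],[-11,-8,20,0,0,0,-1],[0,0,25,0,0,0,-1],[0,0,15,0,0,0,-1],[0,0,4,0,0,0,-1],[0,0,0,0,0,0,-1]]]'
python3 - <<'E'
from h import *
o,r=st()
g=grab_frame("scene"); crop(g,130,110,370,260,3.3,"pics/s7.png")
E
```

```text
time_s: 11.12
tcp_pos: [654.9, -85.6, 31.9]
orientation: [0.602, 0.798, -0.0, -0.001]
force: [0.5, 0.5, 0.0]
width: -0.001
t 11.12 tcp [654.9 -85.6  31.9] F [0.5 0.5 0. ] yaw 105.96 tilt [-0.002  0.001 -1.   ] w -0.0
rel worm x,y: -120.8 -52.0
```

View pics/s7.png

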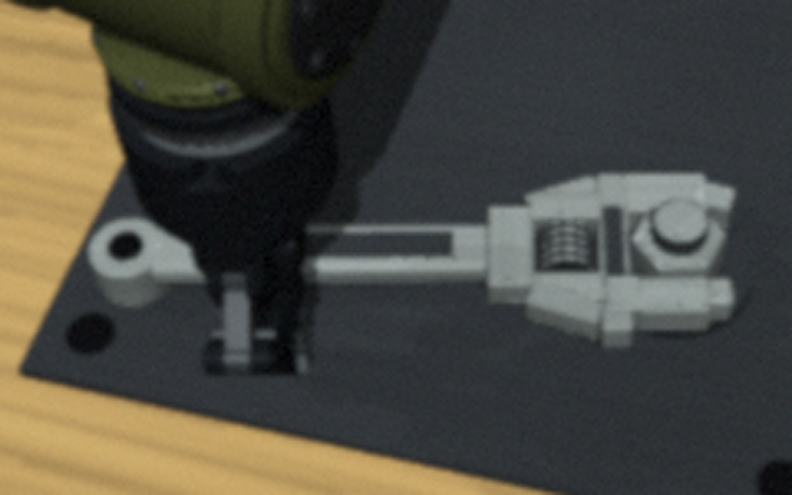

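```bash
python3 -m creep '[[[-4,-6,0,0,0,0,-1],[0,-6,0,0,0,0,-1],[0,-4,0,0,0,0,-1],[0,-2,0,0,0,0,-1],[0,-1,0,0,0,0,-1],[0,0,0,0,0,0,-1]]]'; python3 -m creep '[[[0,-2,0,0,0,0,-1],[0,-2,0,0,0,0,-1]]]'; python3 -m creep '[[[0,-2,0,0,0,0,-1],[0,-2,0,0,0,0,-1]]]'; python3 -c "
from h import *; st()"
```

```text
time_s: 11.67
tcp_pos: [638.5, -95.4, 33.5]
orientation: [0.602, 0.798, 0.0, 0.0]
force: [-0.0, -1.8, 0.4]
width: 0.003
time_s: 11.83
tcp_pos: [634.6, -96.3, 33.1]
orientation: [0.602, 0.798, 0.0, 0.0]
force: [-0.0, 0.5, -0.5]
width: 0.004
time_s: 12.0
tcp_pos: [631.0, -97.6, 33.2]
orientation: [0.602, 0.798, 0.0, 0.001]
force: [4.2, -0.9, -1.9]
width: 0.002
t 12.0 tcp [631.  -97.6  33.2] F [ 4.2 -0.9 -1.9] yaw 105.92 tilt [ 0.001 -0.    -1.   ] w 0.0
rel worm x,y: -125.8 -25.7
```

```bash
python3 -m creep '[[[-0.3,-2.3,0,0,0,0.75,-1],[-0.6,-4.6,0,0,0,1.5,-1],[-0.6,-4.6,0,0,0,1.5,-1],[-0.6,-4.6,0,0,0,1.5,-1]]]'; python3 -m creep '[[[-0.6,-4.6,0,0,0,1.5,-1],[-0.6,-4.6,0,0,0,1.5,-1],[-0.6,-4.6,0,0,0,1.5,-1],[-0.6,-4.6,0,0,0,1.5,-1]]]'
python3 - <<'E'
from h import *
o,r=st()
q=o["tcp_pos"][:2]-S; print(np.linalg.norm(q), np.degrees(np.arctan2(*q[::-1])))
g=grab_frame("scene"); crop(g,130,110,370,260,3.3,"pics/s8.png")
E
```

```text
time_s: 12.33
tcp_pos: [615.6, -103.6, 33.2]
orientation: [0.639, 0.769, 0.0, 0.0]
force: [4.4, -0.5, -2.3]
width: 0.0
time_s: 12.67
tcp_pos: [597.5, -108.7, 33.2]
orientation: [0.679, 0.734, 0.0, 0.0]
force: [4.4, -0.8, -2.4]
width: 0.002
t 12.67 tcp [ 597.5 -108.7   33.2] F [ 4.4 -0.8 -2.4] yaw 94.52 tilt [ 0. -0. -1.] w 0.0
rel worm x,y: -127.2 9.6
177.49552521308672 -77.18011038933507
```

View pics/s8.png

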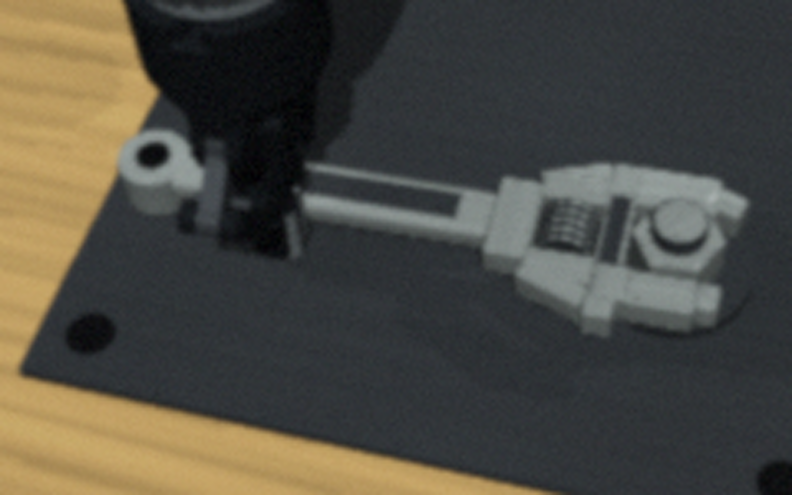

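```bash
python3 -m creep '[[[-0.6,-4.6,0,0,0,1.5,-1],[-0.6,-4.6,0,0,0,1.5,-1],[-0.6,-4.6,0,0,0,1.5,-1],[-0.6,-4.6,0,0,0,1.5,-1],[-0.6,-4.6,0,0,0,1.5,-1],[-0.6,-4.6,0,0,0,1.5,-1],[-0.6,-4.6,0,0,0,1.5,-1],[-0.6,-4.6,0,0,0,1.5,-1]]]'; python3 -m creep '[[[-0.6,-4.6,0,0,0,1.5,-1],[-0.6,-4.6,0,0,0,1.5,-1],[-0.6,-4.6,0,0,0,1.5,-1],[-0.6,-4.6,0,0,0,1.5,-1],[-0.6,-4.6,0,0,0,1.5,-1],[-0.6,-4.6,0,0,0,1.5,-1],[-0.6,-4.6,0,0,0,1.5,-1],[-0.6,-4.6,0,0,0,1.5,-1],[0,0,0,0,0,0,-1]]]'
python3 - <<'E'
from h import *
o,r=st()
q=o["tcp_pos"][:2]-S; print(np.linalg.norm(q), np.degrees(np.arctan2(*q[::-1])))
g=grab_frame("scene"); crop(g,130,80,370,230,3.3,"pics/s9.png")
g=grab_frame("top"); crop(g,195,180,405,300,3.8,"pics/t9.png")
E
```

```text
time_s: 13.38
tcp_pos: [560.9, -113.0, 33.3]
orientation: [0.751, 0.66, 0.0, 0.0]
force: [5.1, -0.8, -0.1]
width: -0.001
time_s: 14.13
tcp_pos: [523.6, -109.5, 33.3]
orientation: [0.816, 0.578, -0.0, -0.0]
force: [0.0, -0.4, 0.5]
width: 0.002
t 14.13 tcp [ 523.6 -109.5   33.3] F [ 0.  -0.4  0.5] yaw 70.57 tilt [-0. -0. -1.] w 0.0
rel worm x,y: -107.7 81.0
177.30322484509887 -101.23574930545846
```

View pics/s9.png

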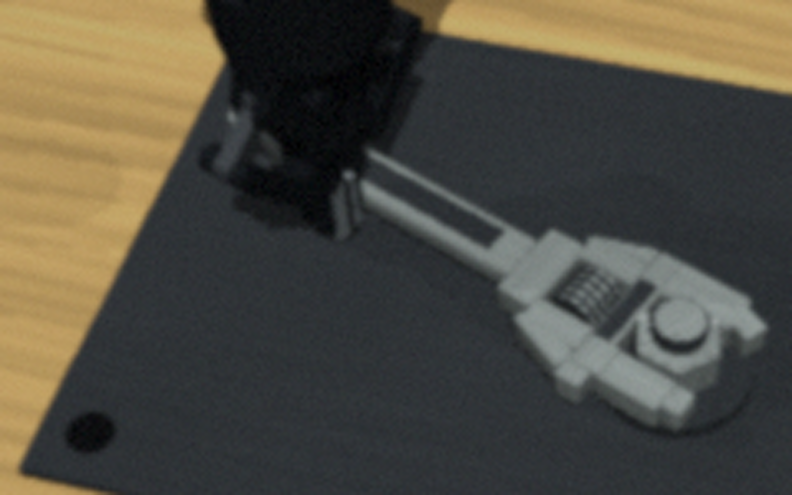

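View pics/t9.png

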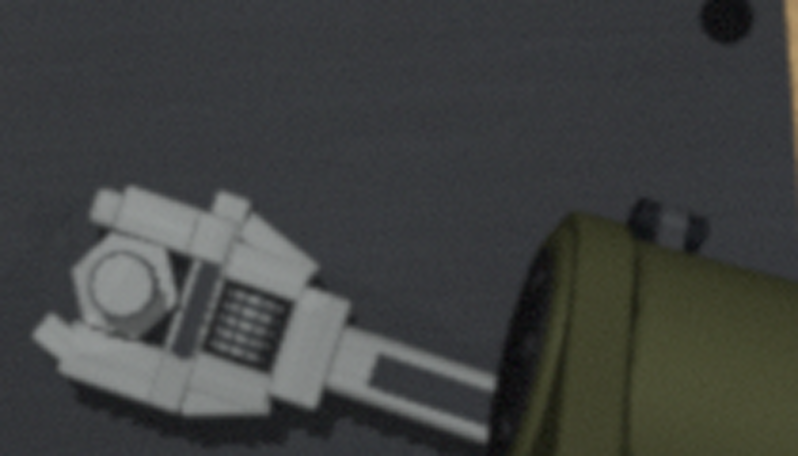

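```bash
python3 - <<'E'
from h import *
g=grab_frame("top"); crop(g,203,228,253,278,10,"pics/n9.png")
a=cv2.imread("pics/top0.png")[228:278,203:253]; a=cv2.resize(a,None,fx=10,fy=10,interpolation=cv2.INTER_CUBIC); b=cv2.imread("pics/n9.png")
o=np.hstack([a,b])[:, :]; o=np.clip(o.astype(float)*1.6,0,255).astype(np.uint8); cv2.imwrite("pics/nn.png",cv2.resize(o,None,fx=.8,fy=.8))
E
```

```text
(no output)
```

View pics/nn.png

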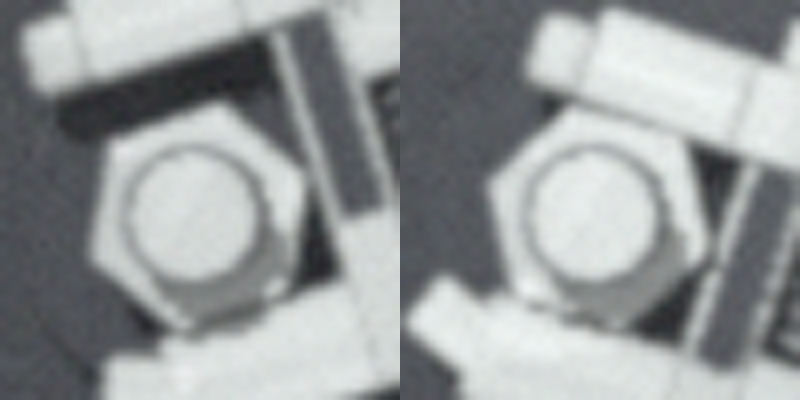

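```bash
python3 -m creep '[[[-0.6,-4.6,0,0,0,1.5,-1],[-0.6,-4.6,0,0,0,1.5,-1],[-0.6,-4.6,0,0,0,1.5,-1],[-0.6,-4.6,0,0,0,1.5,-1],[-0.6,-4.6,0,0,0,1.5,-1],[-0.4,-3.1,0,0,0,1,-1],[-0.4,-3.1,0,0,0,1,-1],[0,0,0,0,0,0,-1],[0,0,0,0,0,0,-1]]]'
python3 - <<'E'
from h import *
o,r=st()
q=o["tcp_pos"][:2]-S; print(np.linalg.norm(q), np.degrees(np.arctan2(*q[::-1])))
g=grab_frame("top"); crop(g,203,228,253,278,10,"pics/n10.png"); cv2.imwrite("pics/top10.png",g["color"][...,::-1])
E
cat > nn.py <<'E'
import cv2,numpy as np,sys
a=cv2.imread("pics/top0.png")[228:278,203:253]; a=cv2.resize(a,None,fx=10,fy=10,interpolation=cv2.INTER_CUBIC); b=cv2.imread(sys.argv[1])
o=np.clip(np.hstack([a,b]).astype(float)*1.6,0,255).astype(np.uint8); cv2.imwrite(sys.argv[2],cv2.resize(o,None,fx=.8,fy=.8))
E
python3 nn.py pics/n10.png pics/nn10.png
```

```text
time_s: 15.03
tcp_pos: [495.7, -101.3, 33.1]
orientation: [0.861, 0.509, -0.0, -0.0]
force: [0.6, -0.3, 0.6]
width: -0.002
t 15.03 tcp [ 495.7 -101.3   33.1] F [ 0.6 -0.3  0.6] yaw 61.2 tilt [-0.001  0.    -1.   ] w -0.0
rel worm x,y: -92.2 105.5
177.07206292820052 -110.62947856383846
```

View pics/nn10.png

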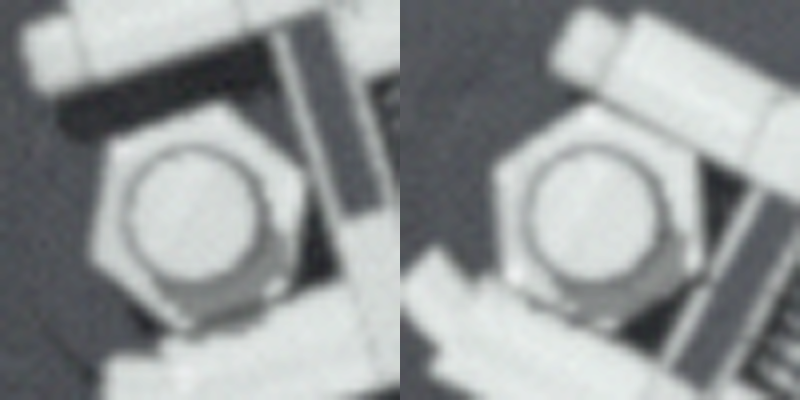

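View pics/top10.png

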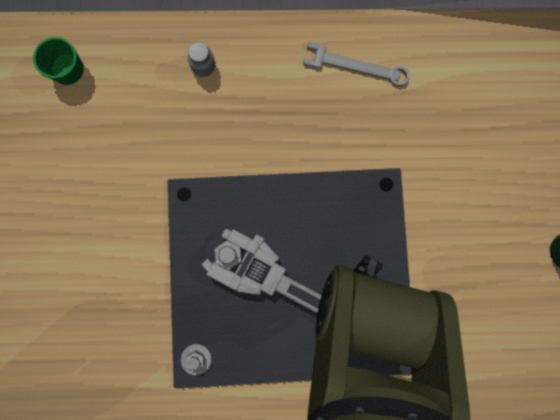

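```bash
cat > meas.py <<'E'
from h import *
# nut left flat: per-row subpixel edge (dark plate -> light nut), line fit on rays at z=36
def nut(img,f):
    g=cv2.GaussianBlur(cv2.cvtColor(img,cv2.COLOR_BGR2GRAY),(0,0),.7).astype(float)
    pts=[]
    for v in range(248,261):
        row=g[v,206:225]; th=(g[v,206:211].mean()+row.max())/2
        for i in range(len(row)-1):
            if row[i]<th<=row[i+1]: pts.append(onz(f,206+i+(th-row[i])/(row[i+1]-row[i]),v,36)[:2]); break
    return np.array(pts)
if __name__=="__main__":
    import sys
    f=grab_frame("top")
    for n in sys.argv[1:]:
        p=nut(cv2.imread(n),f); print(n,len(p)); 
        c=S; q=p-c; print(" ".join(f"({a:.1f},{b:.1f})" for a,b in q))
        for i,j in((0,len(p)),(1,-1),(2,-2),(2,-3),(3,-2)):
            vx,vy,_,_=cv2.fitLine(p[i:j].astype(np.float32),cv2.DIST_HUBER,0,.01,.01).ravel(); print(i,j,round(float(np.degrees(np.arctan2(vy,vx)))%180,1))
E
python3 - <<'E'
from h import *
cv2.imwrite("pics/top11.png",grab_frame("top")["color"][...,::-1])
E
python3 meas.py pics/top0.png pics/top10.png pics/top11.png
```

```text
pics/top0.png 13
(9.3,16.9) (7.9,16.9) (6.4,17.1) (5.0,17.3) (3.6,17.4) (2.1,17.7) (0.7,18.1) (-0.7,18.4) (-2.2,18.7) (-3.6,19.0) (-5.0,19.1) (-6.5,19.2) (-7.9,18.9)
0 13 170.2
1 -1 169.4
2 -2 168.9
2 -3 168.6
3 -2 168.6
pics/top10.png 13
(9.3,18.2) (7.9,18.7) (6.5,18.7) (5.0,18.5) (3.6,18.4) (2.1,18.3) (0.7,18.1) (-0.7,18.0) (-2.2,17.9) (-3.6,17.8) (-5.1,17.5) (-6.5,17.1) (-7.7,30.4)
0 13 3.8
1 -1 5.1
2 -2 5.5
2 -3 5.1
3 -2 5.4
pics/top11.png 13
(9.3,18.2) (7.9,18.7) (6.5,18.8) (5.0,18.6) (3.6,18.4) (2.1,18.3) (0.7,18.1) (-0.7,18.0) (-2.2,18.0) (-3.6,17.8) (-5.1,17.4) (-6.5,17.0) (-7.7,30.5)
0 13 4.1
1 -1 6.3
2 -2 6.0
2 -3 5.4
3 -2 5.8
```

```bash
python3 -m creep '[[[-0.2,-1.5,0,0,0,0.5,-1],[-0.4,-3,0,0,0,1,-1],[-0.3,-2.3,0,0,0,0.75,-1],[0,0,0,0,0,0,-1],[0,0,0,0,0,0,-1]]]'
python3 - <<'E'
from h import *
st()
cv2.imwrite("pics/top12.png",grab_frame("top")["color"][...,::-1])
cv2.imwrite("pics/top13.png",grab_frame("top")["color"][...,::-1])
E
python3 meas.py pics/top12.png pics/top13.png
```

```text
time_s: 15.6
tcp_pos: [489.3, -98.7, 33.1]
orientation: [0.871, 0.492, -0.0, -0.0]
force: [0.9, -0.5, 0.0]
width: 0.0
t 15.6 tcp [489.3 -98.7  33.1] F [ 0.9 -0.5  0. ] yaw 58.91 tilt [-0.001  0.    -1.   ] w 0.0
rel worm x,y: -88.0 111.0
pics/top12.png 13
(9.3,18.3) (7.9,18.5) (6.5,18.5) (5.0,18.4) (3.6,18.1) (2.1,18.0) (0.7,18.0) (-0.7,18.0) (-2.2,17.9) (-3.6,17.8) (-5.1,17.5) (-6.5,17.1) (-7.9,16.8)
0 13 4.5
1 -1 5.0
2 -2 4.2
2 -3 3.7
3 -2 3.9
pics/top13.png 13
(9.3,17.9) (7.9,18.2) (6.4,18.4) (5.0,18.3) (3.6,18.2) (2.1,18.1) (0.7,18.0) (-0.7,18.0) (-2.2,17.9) (-3.6,17.8) (-5.1,17.4) (-6.5,17.0) (-7.9,16.6)
0 13 5.2
1 -1 3.3
2 -2 4.0
2 -3 3.3
3 -2 4.1
```

```bash
python3 -m creep '[[[-0.2,-1.5,0,0,0,0.5,-1],[-0.2,-2,0,0,0,0.6,-1],[0,0,0,0,0,0,-1],[0,0,0,0,0,0,-1],[0,0,0,0,0,0,-1]]]'
python3 -m creep '[[[0,3,0,0,0,0,-1],[0,8,0,0,0,0,-1],[0,12,0,0,0,0,-1],[0,10,-10,0,0,0,-1],[0,0,-30,0,0,0,-1],[0,0,-35,0,0,0,-1],[-20,0,-35,0,0,0,-1],[-30,0,-35,0,0,0,-1],[-35,0,-20,0,0,0,-1],[-35,0,0,0,0,0,-1],[-20,0,0,0,0,0,-1],[0,0,0,0,0,0,-1]]]'
python3 - <<'E'
from h import *
st()
f=grab_frame("top")
cv2.imwrite("pics/top14.png",f["color"][...,::-1])
g=grab_frame("scene");crop(g,130,60,410,270,2.8,"pics/s14.png")
cv2.imwrite("pics/top15.png",grab_frame("top")["color"][...,::-1])
crop(f,203,228,253,278,10,"pics/n14.png")
E
python3 nn.py pics/n14.png pics/nn14.png
python3 meas.py pics/top14.png pics/top15.png
```

```text
time_s: 16.17
tcp_pos: [486.3, -97.4, 33.1]
orientation: [0.875, 0.483, -0.0, -0.0]
force: [0.8, -0.7, -0.9]
width: 0.0
time_s: 17.17
tcp_pos: [439.9, -234.0, 195.3]
orientation: [0.876, 0.482, -0.0, 0.0]
force: [0.9, -0.6, -0.2]
width: -0.003
t 17.17 tcp [ 439.9 -234.   195.3] F [ 0.9 -0.6 -0.2] yaw 57.63 tilt [ 0.    -0.001 -1.   ] w -0.0
rel worm x,y: -204.5 195.5
pics/top14.png 13
(9.3,17.9) (7.9,18.2) (6.4,18.2) (5.0,18.1) (3.6,18.0) (2.1,18.0) (0.7,18.0) (-0.7,17.9) (-2.2,17.8) (-3.6,17.6) (-5.1,17.2) (-6.5,16.8) (-7.9,16.1)
0 13 4.0
1 -1 3.5
2 -2 3.8
2 -3 2.6
3 -2 4.1
pics/top15.png 13
(9.3,18.0) (7.9,18.2) (6.4,18.1) (5.0,18.1) (3.6,18.0) (2.1,18.0) (0.7,18.0) (-0.7,18.0) (-2.2,17.9) (-3.6,17.7) (-5.1,17.2) (-6.5,16.7) (-7.9,16.2)
0 13 3.9
1 -1 3.3
2 -2 3.5
2 -3 2.1
3 -2 4.0
```

View pics/top14.png

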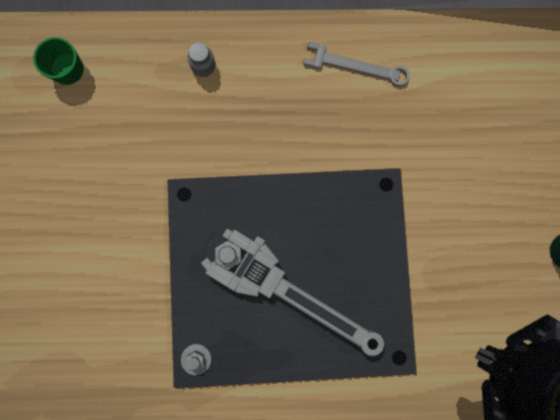

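View pics/s14.png

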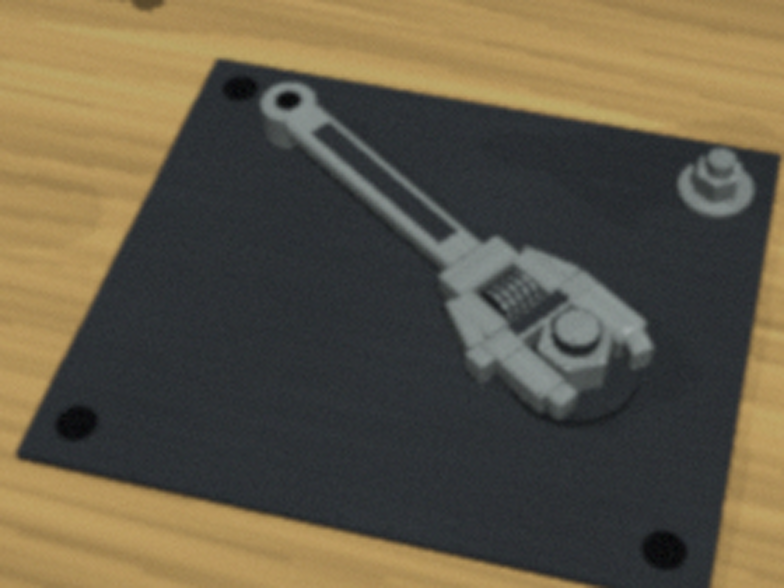

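View pics/nn14.png

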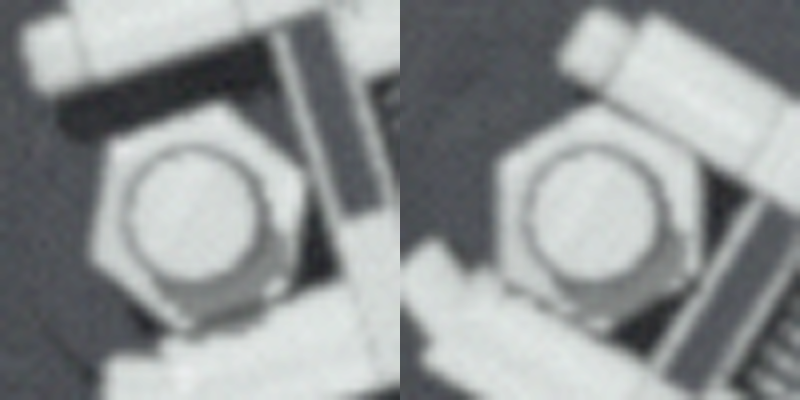

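The arm is clear. The nut has turned about 45–46° and the jaws are closed on it, so I'm handing in.

```bash
python3 - <<'E'
from h import *
f=grab_frame("top"); e=onz(f,372.5,344,32)[:2]-onz(f,227.1,255,48)[:2]; print(np.degrees(np.arctan2(e[1],e[0])))
e=onz(f,386.6,205.3,32)[:2]-onz(f,227.1,255,48)[:2]; print(np.degrees(np.arctan2(e[1],e[0])))
print(env.hand_in())
E
```

```text
-122.54792795914622
-73.74756406610672
the job is handed in; nothing more can be done
None
```

The jaws are closed on the nut, the nut is tightened about an eighth of a turn clockwise, and the wrench is sitting on it. I handed the job in at about 17.5 s with the arm clear; no verdict was reported.

- **Closing the jaws:** I made two strokes on the worm, mostly at 14–18 N. On the second stroke the drag force rose and the worm began to slip. The pictures showed the moving jaw up against the nut and the nut not turned.
- **Tightening:** I pushed the handle clockwise with about 5 N. At the end the handle had turned about 49°. The nut measured about 45–46° from the edge of one flat in the top camera, give or take 1°.
- **Pressing errors:** As the second stroke began, one press briefly reached 27 N, so I lifted and pressed again. During the strokes the force also dipped below 15 N for short stretches, down to about 11 N.
- **Checks that disagreed:** Reading the nut's corners by eye, about 3° before the final position, gave about 47°, while the edge fit gave about 43° at the same point. I relied on the edge fit.
- **Not measured:** I judged the jaw fit from the slip and the pictures, not by measuring the gap.

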